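# Roll an idler roller up onto the run-out stand

### The job

Get the steel idler roller ready for its run-out check: push it slowly and steadily up the sloping bed of the stand, over the two spring dogs and right up against the two stop screws at the head, then draw the hand away so that it settles back on the raised dogs with the dial indicator's plunger resting on it. The roller is only pushed, never picked up; do not knock it or let it run away back down the slope, keep the hand off the dial indicator, and leave the loose parts beside the stand where they are.

Things in the scene. Friction and masses are not known exactly. Their poses are not given: they have to be found in the camera images.
- roller: the idler roller: bright steel cylinder, 50 mm diameter, 70 mm long, 0.3 to 0.55 kg, smooth (friction about 0.35), rolls freely, dark bearing shields in its flat ends. Origin at its centre; its y axis is its long axis (x and z turn as it rolls). At first it lies across the level tray at the low end of the stand.
- stand: the run-out stand, fixed to the bench: grey base plate 366 x 124 x 10 mm carrying a level steel tray and a sloping bed. Origin: on the bench under the base plate, on the centre line; x along the stand to its high end, y left looking uphill, z up. Side rails (inner faces y = +-39 mm, outer +-47 mm) stand 12 mm above tray and bed, which are open from above.
- tray_floor (a point): the middle of the level tray's floor, 16 mm above the bench, at stand x = -135 mm. The tray runs from stand x = -185 mm, where a lip stands 6 mm above its floor, to x = -85 mm, where the slope begins.
- bed: the sloping bed, fixed to the stand, rising 8 degrees. Origin on its surface at the foot of the slope (stand x = -85 mm, z = 16 mm); x up the slope along the surface, y across, z square to the surface. A roller on it has its centre at z = 25 mm; against the stop screws the centre is at x = 126.5 mm, resting back on the raised dogs at x = 122.5 mm.
- dog_tips (a point): midpoint between the dogs' top edges; raised: bed x = 99.7, z = 14.6 mm. The dogs: two steel tongues 12 mm wide at y = +-24 mm (the middle of the bed, y within 17 mm, is free of them), hinged at bed x = 70 mm, leaning 30 degrees uphill out of slots. A roller from below presses them flush; they spring up behind it once its centre passes x = 122.5 mm and hold it.
- dogs (a joint): swing of the two dogs (they move together), rad: 0 fully raised, 0.44 flush with the bed, 0.5 at most; sprung up. Pushing the roller over them takes about 2 to 6 N.
- stop_face (a point): midpoint between the faces of the two stop screws (11 mm round heads at y = +-25.5 mm, 25 mm above the bed) on the posts at the head of the slope; bed x = 151.5 mm. The posts stand 36 mm above the bed. Rigid.
- indicator: the dial indicator behind the stop posts, 57 mm round, lying face up, its top 38 mm above the bed, with a stem towards the roller. Its origin is the same point as the bed's origin; the dial's centre is at x = 222 mm, y = 0, z = 25 mm of the bed's frame.
- plunger (a joint): travel of the indicator's thin plunger, m: 0 fully out (it then stands 8 mm downhill of the stop screws' faces, at the height of the roller's centre), grows as the roller pushes it in; 0.004 with the roller on the dogs, 0.008 with it against the stop. Its spring pushes with about 0.6 to 1.1 N.
- vacuum_capsule: loose bystander: beige vacuum capsule, 61 x 61 x 49 mm, on the bench beside the stand, on its left looking uphill. Origin under its middle.
- choke_cam: loose bystander: flat black choke cam, 36 x 40 x 14 mm, on the bench beside the stand, on its left looking uphill. Origin under its middle.
- screwdriver: loose bystander: short screwdriver with a wooden handle, 128 x 33 x 24 mm, lying on the bench beside the stand, on its right looking uphill. Origin under its middle.

How it is judged:
By the outcome, as a careful person would: the job done as asked, in the order asked, and still so for the second after the job is handed in, with the robot touching nothing.
It also fails if it takes over 42 s, if anything falls off the work surface, if the arm or the gripper's body presses on something with over 40 N, if the wrist force passes 120 N, or if a joint passes its speed limit or range.

### The arm

A 7-joint arm with a two-finger parallel gripper is mounted at the origin on a cart in front of the work surface, level with it; the furniture and walls round the work are solid. World frame = base frame: x ahead of the robot, y to its left, z up, the work surface at z = 0. Lengths are in m, angles in rad, forces in N, time in s.
With the tool pointing down it reaches from about 0.4 to 0.75 m from the base axis. Payload 19.5 kg.
Tool frame: the origin (TCP) lies at the very end of the fingers, on their centre line; the grasp point (between the pads) lies 19 mm behind it; z points along the fingers, y is the line along which they close (so a half turn about z gives the same grasp; the last joint's range is limited). The gripper opens to 85 mm and grips with 20 to 120 N. Pads are 22 mm wide; open, the fingers measure 114 mm over their backs; the gripper's body (76 mm by 85 mm) begins 54 mm behind the grasp point. The pads swing forward as they close: fully open they stand 13 mm farther back than shut.
Start: joints at [1.28, 0.707, -0.028, 1.485, 0.022, 0.951, -0.075], TCP at [0.142, -0.557, 0.231] pointing down, gripper open.
Joint ranges: [-2.71, 2.71], [-0.32, 2.16], [-1.57, 1.52], [0, 2.45], [-1.46, 4.6], [0, 2.02], [-2.83, 2.83]. Speed limits (rad/s): [1.89, 1.89, 2.57, 2.57, 3.01, 3.01, 3.01].

### API

Orientations are given as a rotation vector (axis times angle).
In Python, from plant import arm gives the robot as it stands.
- The arm moves only by the tool jog_arm, never from a script. Its argument "moves" is a list of rows, each a list of 3 entries, a list of its own where there are three numbers: the opening, from 0 (shut) to 1 (fully open), then the shift along the world's x, y, z scaled (see below), then the turn about the world's z scaled (see below). In form: [[jaw, [tx, ty, tz], spin], ...]. A call has 1 to 12 rows; each row is the pose to reach, as a shift and turn from the pose commanded when the call began, turning the shorter way round; what a row does not reach only later rows make up. The controller multiplies each number of a shift by 200 mm and each number of a turn by 180 degrees. A row lasts 1/12 s, in which the tool goes at most 41.7 mm and 7.16 degrees, less where a joint would pass 70% of its speed; a pose out of reach is approached as far as the arm can. A call with a number of a shift or a turn outside -1 to 1 is refused whole. A call with a gripper value outside its range is refused whole. The fingers move at their own pace and stop on an object; "newtons" is the grip in N (left out, the last holds). Time passes only in rows, so rows that repeat a pose let the fingers close. It gives the time, the measured TCP pose, the force, the opening and the grip force at its end, in the units of the state.
- arm.state(): the state, without advancing time (a new reading comes with each control period).
- arm.capture(name): name is "side" or "top" or "wrist"; returns a dict with "img" (420x560x3 uint8, red, green, blue), "intrinsics" (3x3 intrinsics, pixels), "R" (3x3) and "t" (3): a world point X has camera coordinates R X + t; the wrist camera has in their place "mount" (4x4, takes a point from camera to tool coordinates, whose origin is the TCP and whose axes are the flange's). Camera axes: x right, y down, z forward; pixel columns grow to the right and rows downward; lengths in m; the calibration is good to about 2 mm. A picture is of the moment at which its call begins: read the wrist's pose just before it. There is no depth.
- arm.sign_off(): hands the job in; it is judged then, once.
The state is a dict: "t": time; "q": joint angles; "qd": joint speeds; "joint_efforts": joint torques, N m; "tool_pos": TCP position; "orientation": TCP orientation; "contact_force": force on the tool from outside, world axes, zero at the start; "torque": the same for the moment, N m; "grip_width": finger opening in m; "gripper_force": force on a finger pad.
Only numpy, scipy, OpenCV 4.12 (cv2) and the standard library are available. Lean on these libraries where they do the work, as an engineer would, in place of code of your own. Each camera call takes 0.05 s, during which the arm holds its last target. There are 200 camera calls.

## Working session

There is one attempt and no reset: what is moved stays moved. The work goes in short steps, Python scripts to look and compute and a tool call to move; the robot and the scene stay as the last step left them, time stands still between calls to the robot, and variables do not carry over. Pictures are saved under pics/ and viewed, at most 12 in all, crops included, and the job is handed in when it is done.

Besides the shell and the picture viewer there is one more tool, called after "Emit:" by a JSON object that holds its "name" and its "arguments". jog_arm: Moves the arm, as the interface text tells. Its arguments: {"type":"object","properties":{"moves":{"type":"array"},"newtons":{"type":"number"}},"required":["moves"]}

```bash
mkdir -p pics
python3 - <<'E'
from plant import arm
import cv2, numpy as np, pickle
s=arm.state();print({k:np.round(v,3) for k,v in s.items()})
d={}
for n in("top","side"):
    c=arm.capture(n);d[n]=c;cv2.imwrite(f"pics/{n}0.png",c["img"][:,:,::-1]);print(n,c["intrinsics"],c["R"],c["t"])
pickle.dump(d,open("c0.pkl","wb"))
E
```

```text
{'t': np.float64(0.0), 'q': array([ 1.28 ,  0.707, -0.028,  1.485,  0.022,  0.951, -0.076]), 'qd': array([ 0.001,  0.001,  0.   ,  0.002,  0.002,  0.001, -0.001]), 'joint_efforts': array([ 1.0000e-03, -8.8320e+01,  1.2350e+00, -2.3616e+01,  1.7000e-02,
        7.0000e-03,  0.0000e+00]), 'tool_pos': array([ 0.142, -0.557,  0.231]), 'orientation': array([-3.116, -0.39 ,  0.   ]), 'contact_force': array([ 0.073, -0.429, -0.856]), 'torque': array([-0.037,  0.051,  0.017]), 'gripper_force': np.float64(0.0), 'grip_width': np.float64(0.085)}
top [[406.29535404   0.         278.68103814]
 [  0.         406.29535404 199.99939392]
 [  0.           0.           1.        ]] [[ 0.02266992 -0.99971374  0.00764986]
 [-0.9847033  -0.02365049 -0.17262694]
 [ 0.17275845 -0.0036194  -0.98495757]] [-0.0869154   0.56395842  0.80441589]
side [[517.87120813   0.         265.5465539 ]
 [  0.         517.87120813 207.10186259]
 [  0.           0.           1.        ]] [[-0.98741834 -0.15761329 -0.01277029]
 [-0.09156894  0.63576143 -0.76643495]
 [ 0.12891919 -0.75562256 -0.64219498]] [0.54687535 0.15626397 0.85160781]
```

View pics/top0.png

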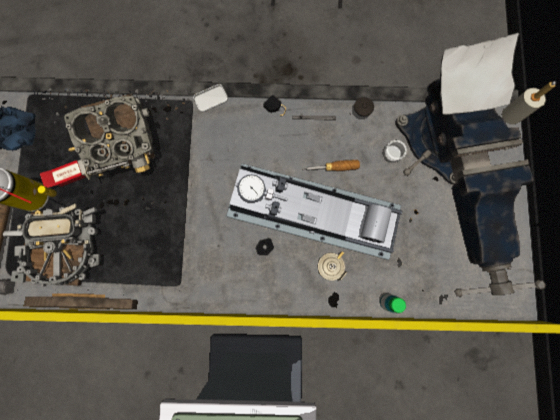

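View pics/side0.png

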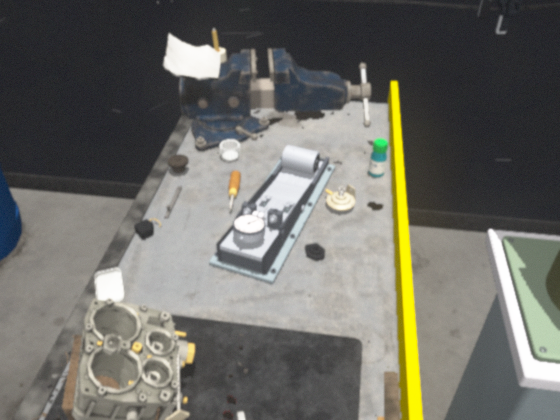

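The top view shows the stand running from the roller at about (375,222) up to the dial at about (252,187). The capsule (332,265) and cam (265,245) are on the near side and the screwdriver (335,165) on the far side. I'll enlarge both views.

Run:
```python
import cv2,pickle
d=pickle.load(open("c0.pkl","rb"))
a=d["top"]["img"][150:275,215:415,::-1]; cv2.imwrite("pics/topz.png",cv2.resize(a,None,fx=4,fy=4,interpolation=cv2.INTER_CUBIC))
a=d["side"]["img"][135:285,200:350,::-1]; cv2.imwrite("pics/sidez.png",cv2.resize(a,None,fx=4,fy=4,interpolation=cv2.INTER_CUBIC))
```

```text
(no output)
```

View pics/topz.png

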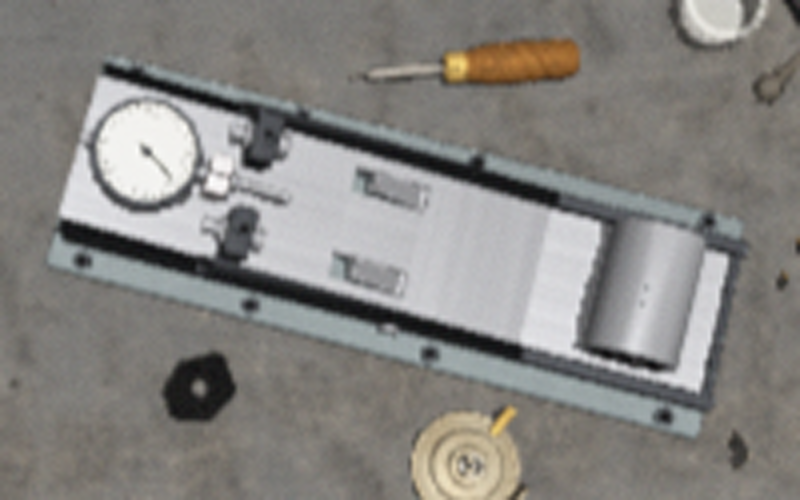

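View pics/sidez.png

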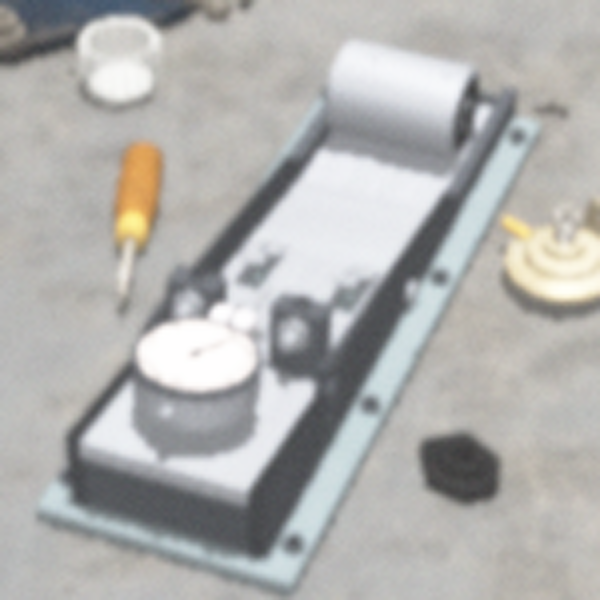

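The zoomed views show the plate corners. In topz they are (48,263), (697,436), (745,220) and (105,57); in sidez (38,515), (292,592) and (540,122). The dial is at topz (147,152) and the roller's middle at about (647,293).

```bash
cat > h.py <<'E'
import numpy as np,pickle,json
from scipy.spatial.transform import Rotation as Ro
def proj(c,X):
    p=(c["R"]@np.asarray(X).T).T+c["t"]; p=p@c["intrinsics"].T; return p[:,:2]/p[:,2:]
def ray(c,uv,z):
    D=c["R"].T@np.linalg.solve(c["intrinsics"],[*uv,1]); o=-c["R"].T@c["t"]; return o+D*(z-o[2])/D[2]
a=np.radians(8)
def bed(x,y,z): return np.array([-.085+x*np.cos(a)-z*np.sin(a),y,.016+x*np.sin(a)+z*np.cos(a)])
def w(P,p): # stand->world
    c,s=np.cos(p[2]),np.sin(p[2]); P=np.atleast_2d(P); return np.c_[p[0]+c*P[:,0]-s*P[:,1],p[1]+s*P[:,0]+c*P[:,1],P[:,2]]
def inv(X,p): return w(np.atleast_2d(X)-[p[0],p[1],0],[0,0,-p[2]])
E
python3 - <<'E'
from h import *
from scipy.optimize import least_squares
d=pickle.load(open("c0.pkl","rb"));T,S=d["top"],d["side"]
tz=lambda u:np.array(u)/4+[215,150]; sz=lambda u:np.array(u)/4+[200,135]
h,v=.183,.062
PT=np.array([[h,v,.01],[-h,v,.01],[-h,-v,.01],[h,-v,.01],bed(.222,0,.038)])
uT=tz([[48,263],[697,436],[745,220],[105,57],[147,152]])
PS=np.array([[h,-v,.01],[h,v,.01],[-h,v,.01],bed(.222,0,.038)]);uS=sz([[38,515],[292,592],[540,122],[197,350]])
f=lambda p:np.r_[proj(T,w(PT,p))-uT,proj(S,w(PS,p))-uS]
r=least_squares(lambda p:f(p).ravel(),[.55,-.15,1.3]);print(r.x,np.degrees(r.x[2]));print(f(r.x).round(2))
p=r.x;json.dump(list(p),open("p.json","w"))
print("dial ray",inv(ray(T,tz([147,152]),bed(.222,0,.038)[2]),p),bed(.222,0,.038))
print("roller",inv(ray(T,tz([647,293]),.041),p))
print([inv(ray(T,tz(u),.041),p).round(4) for u in ([615,220],[706,235],[590,350],[680,370])])
E
```

```text
[ 0.55172351 -0.14893657  1.3375662 ] 76.63689833278606
[[-2.47  0.6 ]
 [-0.81  0.27]
 [-1.12 -0.79]
 [-1.42 -1.16]
 [ 2.11  0.7 ]
 [-1.3  -1.34]
 [ 0.14 -1.06]
 [-0.1   0.1 ]
 [ 1.78 -1.62]]
dial ray [[ 0.13406015 -0.00029964  0.08452662]] [0.12955093 0.         0.08452662]
roller [[-0.13550533 -0.00223523  0.041     ]]
[array([[-0.1108, -0.036 ,  0.041 ]]), array([[-0.1592, -0.0404,  0.041 ]]), array([[-0.113 ,  0.0347,  0.041 ]]), array([[-0.1608,  0.0329,  0.041 ]])]
```

Run:
```python
from h import *
from scipy.optimize import least_squares
d=pickle.load(open("c0.pkl","rb"));T,S=d["top"],d["side"]
tz=lambda u:(np.array(u)+.5)/4-.5+[215,150]; sz=lambda u:(np.array(u)+.5)/4-.5+[200,135]
h,v=.183,.062
def f(p):
    o=p[3]
    PT=np.array([[h+o,v,.01],[-h+o,v,.01],[-h+o,-v,.01],[h+o,-v,.01],bed(.222,0,.038)])
    PS=np.array([[h+o,-v,.01],[h+o,v,.01],[-h+o,v,.01],bed(.222,0,.038)])
    return np.r_[proj(T,w(PT,p))-uT,proj(S,w(PS,p))-uS]
uT=tz([[48,263],[697,436],[745,220],[105,57],[147,152]])
uS=sz([[38,515],[292,592],[540,122],[197,350]])
r=least_squares(lambda p:f(p).ravel(),[.55,-.15,1.3,0]);print(r.x,np.degrees(r.x[2]));print(f(r.x).round(2))
p=r.x;json.dump(list(p),open("p.json","w"))
print("roller",inv(ray(T,tz([647,293]),.041),p))
print([inv(ray(T,tz(u),.041),p).round(4) for u in ([615,220],[706,235],[590,350],[680,370])])
print("foot",[inv(ray(T,tz(u),.016),p).round(4) for u in ([555,205],[521,350])])
print("plunger tip",inv(ray(T,tz([288,198]),bed(.1435,0,.025)[2]),p),bed(.1435,0,.025))
```

```text
[ 0.5535867  -0.14402065  1.33791557 -0.00634866] 76.65691525957779
[[-1.51  0.83]
 [ 0.16  0.44]
 [-0.19 -0.61]
 [-0.49 -0.92]
 [ 0.08  0.13]
 [-0.94 -1.48]
 [ 0.43 -1.26]
 [ 0.1   0.12]
 [ 0.59  0.54]]
roller [[-0.13978556 -0.00208513  0.041     ]]
[array([[-0.1151, -0.0358,  0.041 ]]), array([[-0.1635, -0.0402,  0.041 ]]), array([[-0.1173,  0.0348,  0.041 ]]), array([[-0.1651,  0.0331,  0.041 ]])]
foot [array([[-0.0861, -0.041 ,  0.016 ]]), array([[-0.0859,  0.0409,  0.016 ]])]
plunger tip [[0.05532798 0.00028373 0.06072804]] [0.05362414 0.         0.06072804]
```

```bash
cat > plan.py <<'E'
from h import *
from plant import arm
p=json.load(open("p.json"));s=arm.state();R=Ro.from_rotvec(s["orientation"]).as_matrix()
def rep(*tg):
    for q in tg:
        W=w(q,p)[0]; print("target",np.round(W,4),"units",np.round((W-s["tool_pos"])/.2,4))
yaw=np.degrees(np.arctan2(R[1,0],R[0,0]));dy=[(np.degrees(p[2])-yaw+k+180)%360-180 for k in(0,180)]
def info(): print("t",s["t"],"tool stand",inv(s["tool_pos"],p).round(4),"yaw",yaw.round(2),"dspin",np.round(dy,2),np.round(np.array(dy)/180,4),"q7",s["q"][6].round(2),"F",s["contact_force"].round(2), "F along",np.round(s["contact_force"][:2]@[np.cos(p[2]),np.sin(p[2])],2),"w",s["grip_width"])
E
python3 - <<'E'
from plan import *
info(); print(R.round(3)); rep([-.190,-.001,.12],[-.190,-.001,.033])
E
```

```text
t 0.1 tool stand [[-0.497   0.3056  0.2309]] yaw 14.25 dspin [  62.4 -117.6] [ 0.3467 -0.6533] q7 -0.08 F [-0.21 -0.16 -0.73] F along -0.21 w 0.08528512111440137
[[ 0.969  0.246 -0.   ]
 [ 0.246 -0.969  0.001]
 [-0.    -0.001 -1.   ]]
target [ 0.5107 -0.3291  0.12  ] units [ 1.8459  1.1397 -0.5545]
target [ 0.5107 -0.3291  0.033 ] units [ 1.8459  1.1397 -0.9895]
```

Emit:
{"name": "jog_arm", "arguments": {"moves": [[0,[0.1,0.1,0],0.04],[0,[0.2,0.2,0],0.08],[0,[0.32,0.32,0],0.12],[0,[0.44,0.44,0],0.16],[0,[0.56,0.56,0],0.2],[0,[0.68,0.68,0],0.23],[0,[0.8,0.8,0],0.26],[0,[0.9,0.9,0],0.29],[0,[0.96,0.96,0],0.32],[0,[1,1,0],0.345],[0,[1,1,0],0.3467],[0,[1,1,0],0.3467]]}}

```text
t: 1.1
tool_pos: [0.3414, -0.3573, 0.2311]
orientation: [-2.465, -1.947, 0.0]
contact_force: [-0.3, -1.0, 0.4]
grip_width: 0.0002
gripper_force: 0.0
```

Run:
```python
from plan import *
info(); rep([-.190,-.001,.12],[-.190,-.001,.033])
```

```text
t 1.1 tool stand [[-0.2565  0.1572  0.2311]] yaw 76.61 dspin [ 5.0000e-02 -1.7995e+02] [ 3.000e-04 -9.997e-01] q7 0.26 F [-0.34 -1.02  0.35] F along -1.07 w 0.00021460811750221852
target [ 0.5107 -0.3291  0.12  ] units [ 0.8464  0.1409 -0.5556]
target [ 0.5107 -0.3291  0.033 ] units [ 0.8464  0.1409 -0.9906]
```

Emit:
{"name": "jog_arm", "arguments": {"moves": [[0,[0.1,0.01,0],0],[0,[0.22,0.02,-0.02],0],[0,[0.36,0.04,-0.08],0],[0,[0.5,0.06,-0.16],0],[0,[0.63,0.07,-0.26],0],[0,[0.73,0.08,-0.36],0],[0,[0.8,0.09,-0.46],0],[0,[0.83,0.0925,-0.53],0],[0,[0.835,0.0925,-0.555],0],[0,[0.835,0.0925,-0.555],0]]}}

```text
t: 1.93
tool_pos: [0.5075, -0.3393, 0.1192]
orientation: [-2.465, -1.945, 0.002]
contact_force: [-1.1, 0.7, 0.3]
grip_width: 0.0002
gripper_force: 0.0
```

Run:
```python
from plan import *
import cv2
info(); rep([-.198,-.001,.034])
c=arm.capture("wrist");cv2.imwrite("pics/w1.png",c["img"][:,:,::-1])
c2=arm.capture("side")["img"][100:250,220:370,::-1];cv2.imwrite("pics/s1.png",cv2.resize(c2,None,fx=4,fy=4))
M=c["mount"];Rw=Ro.from_rotvec(s["orientation"]).as_matrix()
Rc=(Rw@M[:3,:3]).T;t=-Rc@(Rw@M[:3,3]+s["tool_pos"]);pickle.dump(dict(R=Rc,t=t,intrinsics=c["intrinsics"],img=c["img"]),open("w1.pkl","wb"))
C=dict(R=Rc,t=t,intrinsics=c["intrinsics"])
P=np.array([[-.185,-.039,.022],[-.185,.039,.022],[-.085,-.039,.016],[-.085,.039,.016],[-.14,-.036,.041],[-.14,.034,.041]])
print(proj(C,w(P,p)).round(1))
```

```text
t 1.9333 tool stand [[-0.2006 -0.0003  0.1192]] yaw 76.54 dspin [ 1.2000e-01 -1.7988e+02] [ 7.000e-04 -9.993e-01] q7 0.07 F [-1.09  0.71  0.29] F along 0.44 w 0.0001957414435729345
target [ 0.5089 -0.3369  0.034 ] units [ 0.0067  0.0119 -0.4258]
[[336.5 193.1]
 [230.  193.4]
 [342.3  43.4]
 [223.4  43.8]
 [339.5 132.8]
 [229.7 133.1]]
```

View pics/w1.png

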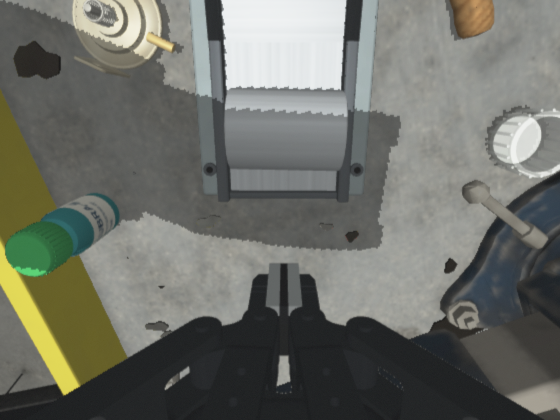

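View pics/s1.png

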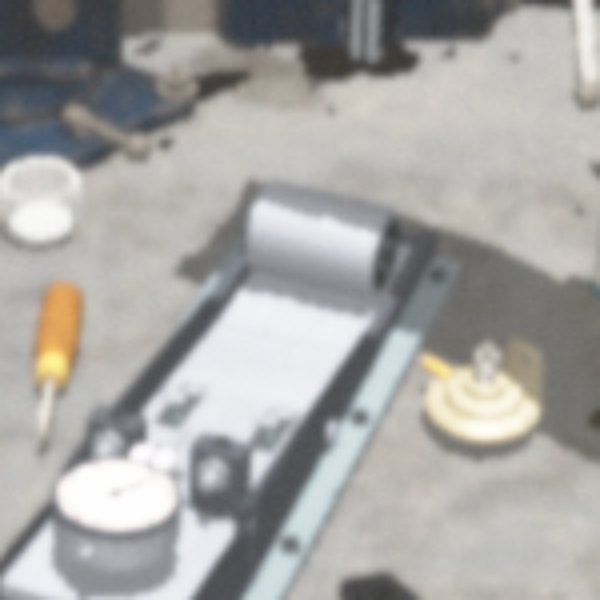

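The wrist view shows the roller lying square in the tray, at columns 225–348 and rows 90–168. The rails match my pose estimate: predicted inner edges 230 and 336, seen at about 228 and 340. I'll lower the closed fingers behind the roller.

Emit:
{"name": "jog_arm", "arguments": {"moves": [[0,[0.002,0.005,-0.06],0],[0,[0.004,0.01,-0.14],0],[0,[0.006,0.012,-0.22],0],[0,[0.006,0.012,-0.3],0],[0,[0.006,0.012,-0.36],0],[0,[0.006,0.012,-0.4],0],[0,[0.006,0.012,-0.42],0],[0,[0.006,0.012,-0.425],0],[0,[0.006,0.012,-0.425],0]]}}

```text
t: 2.78
tool_pos: [0.5099, -0.3366, 0.0358]
orientation: [2.464, 1.948, 0.0]
contact_force: [0.2, 0.3, 0.1]
grip_width: 0.0003
gripper_force: 0.0
```

Run:
```python
from plan import *
info(); rep([-.180,-.001,.034],[-.160,-.001,.034])
```

```text
t 2.7833 tool stand [[-0.1974 -0.0019  0.0358]] yaw 76.64 dspin [ 1.0000e-02 -1.7999e+02] [ 1.000e-04 -9.999e-01] q7 0.03 F [0.24 0.32 0.13] F along 0.36 w 0.0002623900788692984
target [ 0.513  -0.3194  0.034 ] units [ 0.0155  0.0859 -0.0088]
target [ 0.5176 -0.2999  0.034 ] units [ 0.0386  0.1832 -0.0088]
```

Emit:
{"name": "jog_arm", "arguments": {"moves": [[0,[0.002,0.0075,0],0],[0,[0.004,0.015,0],0],[0,[0.006,0.0225,0],0],[0,[0.008,0.03,0],0],[0,[0.009,0.0375,0],0],[0,[0.011,0.045,0],0],[0,[0.012,0.05,0],0],[0,[0.013,0.055,0],0],[0,[0.014,0.06,0],0],[0,[0.0155,0.065,0],0],[0,[0.0165,0.07,0],0],[0,[0.018,0.075,0],0]]}}

```text
t: 3.78
tool_pos: [0.5134, -0.3213, 0.0353]
orientation: [-2.464, -1.948, 0.0]
contact_force: [0.3, -0.2, 0.0]
grip_width: -0.0001
gripper_force: 0.0
```

Emit:
{"name": "jog_arm", "arguments": {"moves": [[0,[0.001,0.005,0],0],[0,[0.0025,0.01,0],0],[0,[0.0035,0.015,0],0],[0,[0.005,0.02,0],0],[0,[0.006,0.025,0],0],[0,[0.007,0.03,0],0],[0,[0.0085,0.035,0],0],[0,[0.0095,0.04,0],0],[0,[0.011,0.045,0],0],[0,[0.012,0.05,0],0],[0,[0.013,0.055,0],0],[0,[0.0145,0.06,0],0]]}}

```text
t: 4.78
tool_pos: [0.5163, -0.3093, 0.0353]
orientation: [-2.464, -1.948, 0.0]
contact_force: [0.4, 0.6, 0.6]
grip_width: 0.0001
gripper_force: 0.1
```

Run:
```python
from plan import *
import cv2
info()
c=arm.capture("wrist")["img"];t=arm.capture("side")["img"]
a=np.vstack([cv2.resize(c[:300],(560,300)),cv2.resize(t[120:270,200:400],(400,300))[:, :].copy() if 0 else np.pad(cv2.resize(t[120:270,200:400],(400,300)),((0,0),(0,160),(0,0)))])
cv2.imwrite("pics/m2.png",a[:,:,::-1])
```

```text
t 4.7833 tool stand [[-0.1694 -0.0019  0.0353]] yaw 76.66 dspin [ -0. 180.] [-0.  1.] q7 -0.01 F [0.38 0.57 0.62] F along 0.64 w 5.934386162158191e-05
```

View pics/m2.png

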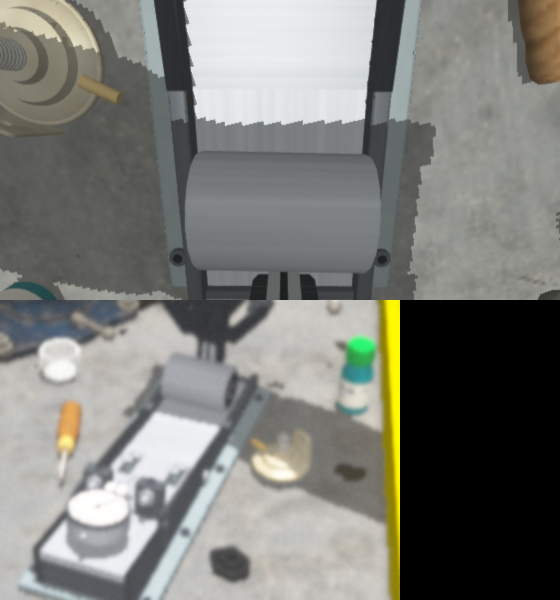

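The fingers are centred right behind the roller, which fills columns 186–380 and is still square. I'll push on along the tray at about 24 mm/s.

Emit:
{"name": "jog_arm", "arguments": {"moves": [[0,[0.0023,0.0097,-0.002],0],[0,[0.0046,0.0195,-0.004],0],[0,[0.0069,0.0292,-0.006],0],[0,[0.0092,0.0389,-0.008],0],[0,[0.0115,0.0487,-0.01],0],[0,[0.0138,0.0584,-0.012],0],[0,[0.0162,0.0681,-0.014],0],[0,[0.0185,0.0778,-0.016],0],[0,[0.0208,0.0876,-0.018],0],[0,[0.0231,0.0973,-0.02],0],[0,[0.0254,0.107,-0.02],0],[0,[0.0277,0.1168,-0.02],0]]}}

```text
t: 5.88
tool_pos: [0.5218, -0.2859, 0.0313]
orientation: [-2.464, -1.948, 0.0]
contact_force: [0.6, -0.8, 0.0]
grip_width: -0.0002
gripper_force: 0.1
```

Emit:
{"name": "jog_arm", "arguments": {"moves": [[0,[0.0023,0.0097,0],0],[0,[0.0046,0.0195,0],0],[0,[0.0069,0.0292,0],0],[0,[0.0092,0.0389,0],0],[0,[0.0115,0.0487,0],0],[0,[0.0138,0.0584,0],0],[0,[0.0162,0.0681,0],0],[0,[0.0185,0.0778,0],0],[0,[0.0208,0.0876,0],0],[0,[0.0231,0.0973,0],0],[0,[0.0254,0.107,0],0],[0,[0.0277,0.1168,0],0]]}}

```text
t: 6.88
tool_pos: [0.5274, -0.2625, 0.0313]
orientation: [-2.464, -1.948, 0.0]
contact_force: [0.1, -1.5, 0.7]
grip_width: 0.0002
gripper_force: 0.8
```

Run:
```python
from plan import *
info(); 
for x in (0,.05,.10,.1265):
    b=bed(x,0,.025); rep(b-[.036,0,.009])
```

```text
t 6.8833 tool stand [[-0.1213 -0.0019  0.0313]] yaw 76.66 dspin [ -0. 180.] [-0.  1.] q7 -0.09 F [ 0.12 -1.51  0.66] F along -1.44 w 0.00017882181968814905
target [ 0.5249 -0.2651  0.0318] units [-0.0127 -0.0132  0.0025]
target [ 0.5363 -0.217   0.0387] units [0.0445 0.2276 0.0373]
target [ 0.5477 -0.1688  0.0457] units [0.1016 0.4685 0.072 ]
target [ 0.5538 -0.1433  0.0494] units [0.1319 0.5962 0.0905]
```

Emit:
{"name": "jog_arm", "arguments": {"moves": [[0,[0.0023,0.0097,0.0014],0],[0,[0.0046,0.0195,0.0028],0],[0,[0.0069,0.0292,0.0042],0],[0,[0.0092,0.0389,0.0056],0],[0,[0.0115,0.0487,0.007],0],[0,[0.0138,0.0584,0.0084],0],[0,[0.0162,0.0681,0.0098],0],[0,[0.0185,0.0778,0.0112],0],[0,[0.0208,0.0876,0.0126],0],[0,[0.0231,0.0973,0.014],0],[0,[0.0254,0.107,0.0154],0],[0,[0.0277,0.1168,0.0168],0]]}}

```text
t: 7.88
tool_pos: [0.533, -0.2391, 0.0347]
orientation: [-2.464, -1.948, 0.0]
contact_force: [-0.5, -2.2, 1.6]
grip_width: 0.0
gripper_force: 1.2
```

Emit:
{"name": "jog_arm", "arguments": {"moves": [[0,[0.0023,0.0097,0.0014],0],[0,[0.0046,0.0195,0.0028],0],[0,[0.0069,0.0292,0.0042],0],[0,[0.0092,0.0389,0.0056],0],[0,[0.0115,0.0487,0.007],0],[0,[0.0138,0.0584,0.0084],0],[0,[0.0162,0.0681,0.0098],0],[0,[0.0185,0.0778,0.0112],0],[0,[0.0208,0.0876,0.0126],0],[0,[0.0231,0.0973,0.014],0],[0,[0.0254,0.107,0.0154],0],[0,[0.0277,0.1168,0.0168],0]]}}

```text
t: 8.88
tool_pos: [0.5385, -0.2157, 0.038]
orientation: [-2.464, -1.948, 0.0]
contact_force: [0.2, -3.1, 1.4]
grip_width: -0.0001
gripper_force: 1.2
```

Run:
```python
from plan import *
import cv2
info(); rep(bed(.1265,0,.025)-[.036,0,.009])
c=arm.capture("wrist")["img"];t=arm.capture("side")["img"]
a=np.vstack([cv2.resize(c[:300],(560,300)),np.pad(cv2.resize(t[120:270,200:400],(400,300)),((0,0),(0,160),(0,0)))])
cv2.imwrite("pics/m3.png",a[:,:,::-1])
```

```text
t 8.8833 tool stand [[-0.0733 -0.0018  0.038 ]] yaw 76.66 dspin [-1.0000e-02  1.7999e+02] [-0.  1.] q7 -0.16 F [ 0.18 -3.05  1.41] F along -2.93 w -6.129601384034606e-05
target [ 0.5538 -0.1433  0.0494] units [0.0765 0.3624 0.0568]
```

View pics/m3.png

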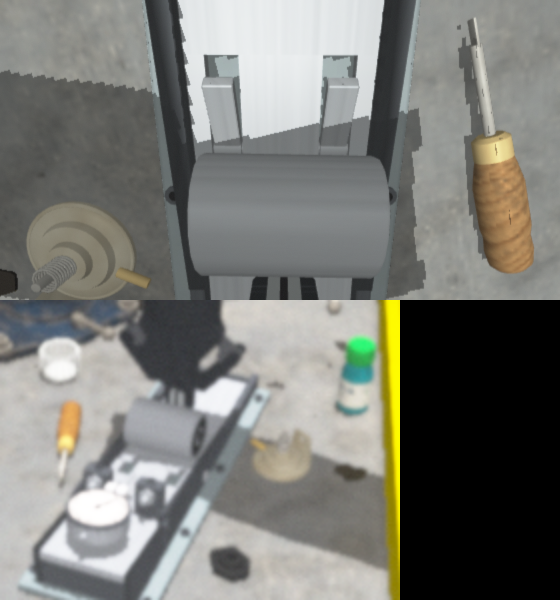

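The roller is square at columns 188–388, against the fingers, with the raised dogs just ahead at (222,115) and (340,115). I'll go on more slowly.

Emit:
{"name": "jog_arm", "arguments": {"moves": [[0,[0.0017,0.0073,0.001],0],[0,[0.0035,0.0146,0.002],0],[0,[0.0052,0.0219,0.003],0],[0,[0.0069,0.0292,0.004],0],[0,[0.0087,0.0365,0.005],0],[0,[0.0104,0.0438,0.006],0],[0,[0.0121,0.0511,0.0073],0],[0,[0.0138,0.0584,0.0084],0],[0,[0.0156,0.0657,0.0094],0],[0,[0.0173,0.073,0.0105],0],[0,[0.019,0.0803,0.0115],0],[0,[0.0208,0.0876,0.0126],0]]}}

```text
t: 9.98
tool_pos: [0.5426, -0.1987, 0.0406]
orientation: [2.464, 1.948, -0.001]
contact_force: [-1.2, -7.2, 5.0]
grip_width: -0.0002
gripper_force: 3.9
```

Emit:
{"name": "jog_arm", "arguments": {"moves": [[0,[0.0017,0.0073,0.001],0],[0,[0.0035,0.0146,0.002],0],[0,[0.0052,0.0219,0.003],0],[0,[0.0069,0.0292,0.004],0],[0,[0.0087,0.0365,0.005],0],[0,[0.0104,0.0438,0.006],0],[0,[0.0121,0.0511,0.0073],0],[0,[0.0138,0.0584,0.0084],0],[0,[0.0156,0.0657,0.0094],0],[0,[0.0173,0.073,0.0105],0],[0,[0.019,0.0803,0.0115],0],[0,[0.0208,0.0876,0.0126],0]]}}

```text
t: 10.98
tool_pos: [0.5468, -0.1809, 0.0431]
orientation: [2.465, 1.948, -0.0]
contact_force: [-0.2, -4.5, 3.5]
grip_width: 0.0001
gripper_force: 2.1
```

Emit:
{"name": "jog_arm", "arguments": {"moves": [[0,[0.0017,0.0073,0.001],0],[0,[0.0035,0.0146,0.002],0],[0,[0.0052,0.0219,0.003],0],[0,[0.0069,0.0292,0.004],0],[0,[0.0087,0.0365,0.005],0],[0,[0.0104,0.0438,0.006],0],[0,[0.0121,0.0511,0.0073],0],[0,[0.0138,0.0584,0.0084],0],[0,[0.0156,0.0657,0.0094],0],[0,[0.0173,0.073,0.0105],0],[0,[0.019,0.0803,0.0115],0],[0,[0.0208,0.0876,0.0126],0]]}}

```text
t: 11.98
tool_pos: [0.551, -0.1632, 0.0456]
orientation: [-2.464, -1.948, 0.0]
contact_force: [-0.3, -3.0, 1.4]
grip_width: 0.0
gripper_force: 1.4
```

Run:
```python
from plan import *
info(); rep(bed(.1265,0,.025)-[.036,0,.009])
```

```text
t 11.9833 tool stand [[-0.0192 -0.0019  0.0456]] yaw 76.66 dspin [ -0. 180.] [-0.  1.] q7 -0.23 F [-0.28 -3.03  1.38] F along -3.01 w 2.333345800515503e-05
target [ 0.5538 -0.1433  0.0494] units [0.014  0.0996 0.019 ]
```

Emit:
{"name": "jog_arm", "arguments": {"moves": [[0,[0.0014,0.0057,0.0008],0],[0,[0.0027,0.0114,0.0016],0],[0,[0.0041,0.017,0.0024],0],[0,[0.0054,0.0227,0.0032],0],[0,[0.0068,0.0284,0.004],0],[0,[0.0081,0.034,0.0048],0],[0,[0.0095,0.0397,0.0056],0],[0,[0.0108,0.0454,0.0064],0],[0,[0.0122,0.051,0.0072],0],[0,[0.0135,0.0568,0.008],0],[0,[0.0149,0.0625,0.0088],0],[0,[0.0162,0.0681,0.0096],0]]}}

```text
t: 12.98
tool_pos: [0.5542, -0.1497, 0.0475]
orientation: [-2.464, -1.948, 0.0]
contact_force: [0.0, -3.7, 2.4]
grip_width: -0.0004
gripper_force: 1.7
```

Emit:
{"name": "jog_arm", "arguments": {"moves": [[0,[0.0006,0.0024,0.0004],0],[0,[0.0012,0.0049,0.0007],0],[0,[0.0017,0.0073,0.001],0],[0,[0.0023,0.0097,0.0014],0],[0,[0.0029,0.0122,0.0018],0],[0,[0.0035,0.0146,0.0021],0],[0,[0.004,0.017,0.0024],0]]}}

```text
t: 13.57
tool_pos: [0.555, -0.1461, 0.0479]
orientation: [-2.464, -1.948, -0.0]
contact_force: [0.3, -1.2, 0.3]
grip_width: 0.0001
gripper_force: 0.7
```

Emit:
{"name": "jog_arm", "arguments": {"moves": [[0,[0.0005,0.002,0.0003],0],[0,[0.0009,0.004,0.0006],0],[0,[0.0014,0.006,0.0008],0],[0,[0.0019,0.008,0.0011],0]]}}

```text
t: 13.9
tool_pos: [0.5552, -0.1455, 0.0483]
orientation: [2.464, 1.947, -0.001]
contact_force: [-2.2, -7.6, 3.9]
grip_width: -0.0003
gripper_force: 4.0
```

Emit:
{"name": "jog_arm", "arguments": {"moves": [[0,[0.0005,0.002,0.0003],0],[0,[0.0009,0.004,0.0006],0],[0,[0.0014,0.006,0.0008],0]]}}

```text
t: 14.15
tool_pos: [0.5555, -0.1444, 0.0485]
orientation: [2.464, 1.947, -0.001]
contact_force: [-2.2, -8.0, 4.6]
grip_width: 0.0001
gripper_force: 4.0
```

Run:
```python
from plan import *
import cv2
info()
c=arm.capture("wrist")["img"];t=arm.capture("side")["img"]
a=np.vstack([c[:300],np.pad(cv2.resize(t[160:270,205:325],(327,300)),((0,0),(0,233),(0,0)))])
cv2.imwrite("pics/m4.png",a[:,:,::-1])
```

```text
t 14.15 tool stand [[ 0.0001 -0.0019  0.0485]] yaw 76.63 dspin [ 3.0000e-02 -1.7997e+02] [ 2.000e-04 -9.998e-01] q7 -0.26 F [-2.23 -8.01  4.65] F along -8.31 w 0.00013295259422800004
```

View pics/m4.png

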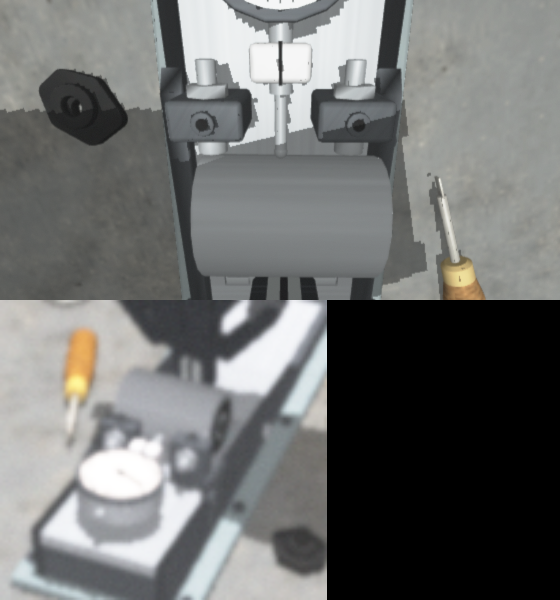

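The plunger tip (281,153) touches the roller, and the screw faces at (212,152) and (352,152) look close to it. I'll creep on until the force rises sharply.

Emit:
{"name": "jog_arm", "arguments": {"moves": [[0,[0.0005,0.002,0.0003],0],[0,[0.0009,0.004,0.0006],0],[0,[0.0014,0.006,0.0008],0]]}}

```text
t: 14.5
tool_pos: [0.5557, -0.1433, 0.0487]
orientation: [2.465, 1.947, -0.001]
contact_force: [-1.9, -7.6, 4.9]
grip_width: 0.0003
gripper_force: 4.1
```

Emit:
{"name": "jog_arm", "arguments": {"moves": [[0,[0.0005,0.002,0.0003],0],[0,[0.0009,0.004,0.0006],0],[0,[0.0014,0.006,0.0008],0]]}}

```text
t: 14.75
tool_pos: [0.556, -0.1424, 0.0488]
orientation: [2.464, 1.947, -0.002]
contact_force: [-2.3, -10.9, 3.0]
grip_width: -0.0001
gripper_force: 5.5
```

Emit:
{"name": "jog_arm", "arguments": {"moves": [[0,[0.0005,0.002,0.0003],0],[0,[0.0009,0.004,0.0006],0],[0,[0.0014,0.006,0.0008],0]]}}

```text
t: 15.0
tool_pos: [0.5562, -0.1421, 0.0489]
orientation: [2.464, 1.945, -0.003]
contact_force: [-1.3, -16.5, 1.7]
grip_width: -0.0001
gripper_force: 8.3
```

Emit:
{"name": "jog_arm", "arguments": {"moves": [[0,[0.0005,0.002,0.0],0],[0,[0.0009,0.004,0.0],0],[0,[0.0009,0.004,0.0],0],[0,[0.0009,0.004,0.0],0]]}}

```text
t: 15.33
tool_pos: [0.5562, -0.1421, 0.0489]
orientation: [2.465, 1.944, -0.004]
contact_force: [-2.0, -18.9, 2.4]
grip_width: 0.0
gripper_force: 9.4
```

Run:
```python
from plan import *
import cv2
info()
c=arm.capture("wrist")["img"]
cv2.imwrite("pics/m5.png",cv2.resize(c[120:310,170:410,::-1],None,fx=3,fy=3))
```

```text
t 15.3333 tool stand [[ 0.0024 -0.0021  0.0489]] yaw 76.54 dspin [ 1.2000e-01 -1.7988e+02] [ 7.000e-04 -9.993e-01] q7 -0.26 F [ -2.04 -18.87   2.44] F along -18.83 w 2.8813994897693408e-05
```

View pics/m5.png

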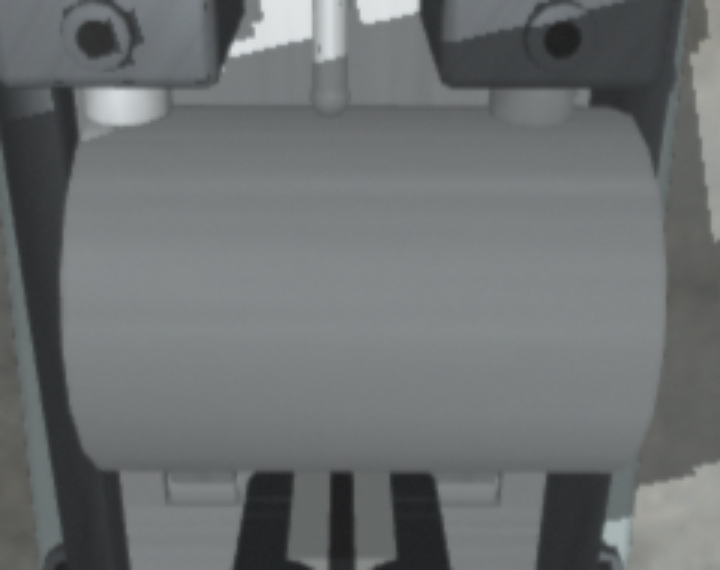

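The roller is hard against both screws at crop (125,110) and (535,105), and the force is building without motion. I'll draw back slowly so the roller eases down onto the dogs.

Emit:
{"name": "jog_arm", "arguments": {"moves": [[0,[-0.001,-0.0045,0],0],[0,[-0.002,-0.009,0],0],[0,[-0.0032,-0.0135,0],0],[0,[-0.0043,-0.018,0],0],[0,[-0.0053,-0.0225,0],0],[0,[-0.0064,-0.027,0],0],[0,[-0.0074,-0.0315,0],0],[0,[-0.0085,-0.036,0],0],[0,[-0.0085,-0.036,0],0]]}}

```text
t: 16.13
tool_pos: [0.5549, -0.1464, 0.0488]
orientation: [-2.464, -1.948, 0.0]
contact_force: [-1.2, 0.1, 0.8]
grip_width: -0.0002
gripper_force: 0.0
```

Emit:
{"name": "jog_arm", "arguments": {"moves": [[0,[-0.001,-0.0045,0],0],[0,[-0.002,-0.009,0],0],[0,[-0.0032,-0.0135,0],0],[0,[-0.0032,-0.0135,0],0]]}}

```text
t: 16.47
tool_pos: [0.5543, -0.1493, 0.0488]
orientation: [-2.465, -1.948, 0.0]
contact_force: [-0.6, -0.7, -0.8]
grip_width: -0.0002
gripper_force: 0.0
```

Run:
```python
from plan import *
import cv2
info()
c=arm.capture("wrist")["img"]
cv2.imwrite("pics/m6.png",cv2.resize(c[90:300,170:410,::-1],None,fx=2.8,fy=2.8))
```

```text
t 16.4667 tool stand [[-0.0049 -0.0019  0.0488]] yaw 76.65 dspin [ 1.0000e-02 -1.7999e+02] [ 1.000e-04 -9.999e-01] q7 -0.25 F [-0.58 -0.7  -0.81] F along -0.81 w -0.00023720425665873216
```

View pics/m6.png

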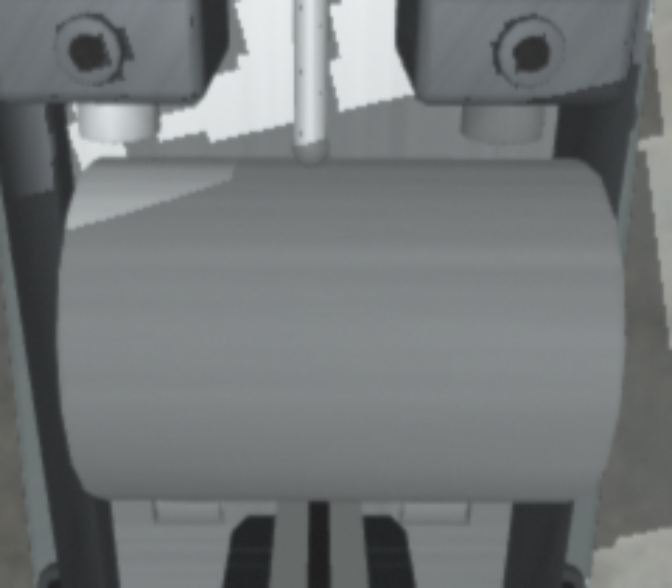

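The roller has dropped back off the screws, leaving a gap at crop rows 142–158, with the plunger ball still on it at (310,152) and no force on the hand. I'll back off further and then raise.

Emit:
{"name": "jog_arm", "arguments": {"moves": [[0,[-0.002,-0.01,0],0],[0,[-0.005,-0.02,0],0],[0,[-0.008,-0.035,0],0],[0,[-0.012,-0.05,0],0],[0,[-0.016,-0.07,0.01],0],[0,[-0.02,-0.085,0.03],0],[0,[-0.023,-0.1,0.08],0],[0,[-0.025,-0.11,0.15],0],[0,[-0.025,-0.11,0.25],0],[0,[-0.025,-0.11,0.35],0],[0,[-0.025,-0.11,0.4],0],[0,[-0.025,-0.11,0.4],0]]}}

```text
t: 17.52
tool_pos: [0.5501, -0.1715, 0.1313]
orientation: [2.463, 1.946, 0.003]
contact_force: [1.6, -0.0, 0.1]
grip_width: 0.0001
gripper_force: 0.0
```

Run:
```python
from plan import *
import cv2
info()
c=arm.capture("wrist");M=c["mount"];Rw=R
Rc=(Rw@M[:3,:3]).T;C=dict(R=Rc,t=-Rc@(Rw@M[:3,3]+s["tool_pos"]),intrinsics=c["intrinsics"])
g=cv2.cvtColor(c["img"],cv2.COLOR_RGB2GRAY)
# profile along bed centre-plane offset y=-12mm (clear of stem/fingers): print grey vs. bed x at roller centre height
for y in(-.012,.012):
    xs=np.arange(.085,.165,.002);P=np.array([bed(x,y,.025) for x in xs]);uv=proj(C,w(P,p))
    print(y,[(int(x*1000),int(g[int(round(v)),int(round(u))])) for x,(u,v) in zip(xs,uv) if 0<=v<420])
```

```text
t 17.5167 tool stand [[-0.0275 -0.003   0.1313]] yaw 76.65 dspin [ 1.0000e-02 -1.7999e+02] [ 1.000e-04 -9.999e-01] q7 -0.19 F [ 1.57 -0.    0.06] F along 0.36 w 0.00014704143556147856
-0.012 [(85, 132), (87, 131), (89, 131), (91, 133), (93, 131), (95, 131), (97, 116), (99, 103), (101, 111), (103, 116), (105, 121), (107, 127), (109, 130), (111, 130), (113, 132), (115, 135), (117, 137), (119, 141), (121, 145), (123, 146), (125, 147), (127, 149), (129, 147), (131, 144), (133, 216), (135, 215), (137, 208), (139, 210), (141, 189), (143, 182), (145, 165), (147, 144), (149, 222), (151, 238), (153, 239), (155, 239), (157, 240), (159, 240), (161, 232), (163, 205)]
0.012 [(85, 132), (87, 132), (89, 132), (91, 132), (93, 132), (95, 131), (97, 123), (99, 101), (101, 108), (103, 113), (105, 119), (107, 122), (109, 126), (111, 128), (113, 132), (115, 133), (117, 136), (119, 140), (121, 144), (123, 145), (125, 148), (127, 233), (129, 233), (131, 228), (133, 220), (135, 216), (137, 209), (139, 209), (141, 192), (143, 185), (145, 170), (147, 152), (149, 230), (151, 241), (153, 241), (155, 242), (157, 242), (159, 127), (161, 51), (163, 50)]
```

The roller's edges read 97.5 and 147.5 mm on both sides, so its centre is at 122.5 mm, resting square on the raised dogs. I'm handing it in.

```bash
python3 -c "
from plant import arm
print(arm.sign_off())"
```

```text
the job is handed in; nothing more can be done
None
```

I pushed the roller over the dogs and up against both stop screws, then let it settle back on the raised dogs at bed x ≈ 122.5 mm with the plunger on it; the hand is clear, and I handed the job in at about 17.6 s.

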